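Close up the laundry-room coin unit

TASK

The coin unit on the folding table has been left open. With the fingertips, push both of its coin drawers fully in, and only then swing its front door round and push it fully shut. Leave everything else on the table where it is.

Things in the scene. Friction and masses are not known exactly. Their poses are not given: they have to be found in the camera images.
- coin_unit: grey steel coin unit fixed to the table, 180 mm deep (own x), 240 mm wide (own y), 120 mm high. Origin: centre of its underside; its open front looks to its own -x and lies at own x = -90 mm, its own +y side is its left as seen by someone at the robot facing it. The case does not move
- drawer_left (a joint): how far the left (own +y) coin drawer stands out of the unit, m: 0 = fully in, 0.09 = furthest out. It slides along the unit's own x with light friction (about 2 N), stays where it is left and stops at 0
- drawer_right (a joint): the same for the right (own -y) coin drawer
- front_left (a point): centre of the outer front face of the left drawer; the steel front is upright, 105 mm wide, 92 mm high (12 to 104 mm above the table), 6 mm thick, without a handle; when the drawer is in it is level with the unit's front. The drawer's centre is at own y = +58.5 mm of the unit
- front_right (a point): the same for the right drawer, centre at own y = -58.5 mm of the unit
- unit_door (a joint): angle of the unit's upright front door, rad: 0 = shut flat against the unit's front, about 1.57 = standing straight out from the front, more = swung further to the left. It hinges on the unit's left front edge, swings shut towards the right, has light friction (about 0.06 N m) and stays where it is left
- door_hinge (a point): a point on the vertical hinge axis of the door (unit's own x = -91 mm, y = +120 mm), 60 mm above the table; turns with the door: its own -y runs from the hinge along the door to the free edge and its own -x is the way the outer face looks
- door_face (a point): centre of the door's outer face (the face that looks at the robot when shut), 115 mm along the door from the hinge and 8 mm out from the hinge axis, 60 mm above the table. Door panel: grey steel, 5 to 225 mm from the hinge, 8 mm thick, 4 to 116 mm above the table, with a flush brass lock near the free edge
- padlock: bystander, loose, to be left alone: brass padlock, 40 x 45 x 18 mm, lying on the coin unit's roof. Origin: about the centre of its underside
- coin_roll: bystander, loose, to be left alone: paper coin roll, 25 mm dia, 70 mm long, lying on the coin unit's roof. Origin: about the centre of its underside
- mug: bystander, loose, to be left alone: white mug, 80 mm dia, 90 mm high, to the right in front of the unit. Origin: about the centre of its underside
- detergent: bystander, loose, to be left alone: white detergent bottle, 84 mm dia, 220 mm high, left of the unit. Origin: about the centre of its underside
- spray_can: bystander, loose, to be left alone: aluminium can, 60 mm dia, 190 mm high, right of the unit. Origin: about the centre of its underside
- powder_jar: bystander, loose, to be left alone: clear jar, 100 mm dia, 130 mm high, standing at the right of the table. Origin: about the centre of its underside
- lint_brush: bystander, loose, to be left alone: brush lying at the left of the table. Origin: about the centre of its underside

How it is judged:
By the outcome, as a careful person would: the job done as asked, in the order asked, and still so for the second after the job is handed in, with the robot touching nothing.
It also fails if it takes over 64 s, if anything falls off the work surface, if the arm or the gripper's body presses on something with over 40 N, if the wrist force passes 120 N, or if a joint passes its speed limit or range.

ROBOT

A 6-joint arm with a two-finger parallel gripper is mounted at the origin on the work surface. World frame = base frame: x ahead of the robot, y to its left, z up, the work surface at z = 0. Lengths are in mm, angles in rad, forces in N, time in s.
With the tool pointing down it reaches from about 350 to 850 mm from the base axis. Payload 8.1 kg.
Tool frame: the origin (TCP) lies at the very end of the fingers, on their centre line; the grasp point (between the pads) lies 19 mm behind it (arm.tcp_to_grasp is the distance from the TCP to the grasp point, in mm); z points along the fingers, y is the direction in which the jaws open and shut (so a half turn about z gives the same grasp; the last joint's range is limited). The gripper opens to 93 mm and grips with 3 to 60 N. Pads are 15 mm wide; open, the fingers measure 128 mm over their backs; the gripper's body (75 mm by 188 mm) begins 65 mm behind the grasp point.
Start: joints at [1.174, 0.13, 1.488, -0, 1.523, -0.085], TCP at [184.042, 571.081, 218.635] pointing down, gripper open.
Joint ranges: [-2.96, 2.96], [-0.89, 2.26], [0.02, 2.5], [-1.34, 4.48], [0, 2.73], [-2.66, 2.66]. Speed limits (rad/s): [2.39, 2.39, 2.79, 3.14, 3.14, 3.14].

INTERFACE

Orientations are given as [roll, pitch, yaw] about the fixed x, y, z axes, in that order (R = Rz(yaw) Ry(pitch) Rx(roll)).
In Python, from bench import arm, gripper_to, eyes, ticket gives the robot as it stands. Calls block until the motion is done:
- arm.move_pose(position, orientation): joint-space move of the TCP to a pose.
- arm.move_linear(position, rotation=None, speed=150): straight line of the TCP; rotation=None keeps the orientation; speed is the mean speed in mm/s.
- arm.goto_joints(angles): joint-space move.
- gripper_to(opening): finger opening in mm; the grip force is fixed at half the most; returns when the fingers have stopped.
- arm.sleep(seconds).
- arm.inverse_kinematics(position, orientation): joint angles nearest the present ones, or None.
- eyes.read_camera(name): name is "scene" or "top" or "wrist"; returns a dict with "pixels" (400x640x3 uint8, red, green, blue), "fovy" (degrees; the focal length in pixels is half the picture's height over the tangent of half this angle, whatever the lens; pixels are square), "cx", "cy" (the principal point, pixels), "k1" (the pictures are not rectified: a ray, as slopes to the right and down, at radius r is drawn at 1 + k1 r^2 times it, then the intrinsics apply), "cam_to_world" (4x4, takes a point from camera to world coordinates); the wrist camera has in their place "hand_eye" (4x4, takes a point from camera to tool coordinates, whose origin is the TCP and whose axes are the flange's). Camera axes: x right, y up, looking along -z (the intrinsics and any distortion apply to the point x, -y, -z); pixel columns grow to the right and rows downward; lengths in mm; the calibration is good to about 2 mm. A picture is of the moment at which its call begins: read the wrist's pose just before it. There is no depth.
A pose or a line that the arm cannot do raises arm.MotionError and nothing moves.
- ticket.sign_off(): hands the job in, once; it reports no verdict.
Readings, each from a call of its own:
- arm.get_time_s(): time.
- arm.get_q(): joint angles.
- arm.get_joint_velocities(): joint speeds.
- arm.get_joint_efforts(): joint torques, N m.
- arm.get_eef_pos(): TCP position.
- arm.get_tcp_rot(): TCP orientation.
- arm.get_force(): force on the tool from outside, world axes, zero at the start.
- arm.get_wrist_torque(): the same for the moment, N m.
- arm.get_opening(): finger opening in mm.
Only numpy, scipy, OpenCV 4.12 (cv2) and the standard library are available. Lean on these libraries where they do the work, as an engineer would, in place of code of your own. Each camera call takes 0.05 s, during which the arm holds its last target. There are 200 camera calls.

## Working session

There is one attempt and no reset: what is moved stays moved. The work goes in short steps, each a Python script; the robot and the scene stay as the last script left them, time stands still between calls to the robot, and variables do not carry over. Pictures are saved under pics/ and viewed, on a budget of 10 in all, crops included, one or two more only if the job needs it, and the job is handed in when it is done.

```bash
ls; mkdir -p pics; cat > h.py <<'E'
import numpy as np, cv2
from bench import arm, gripper_to, eyes, ticket
def snap(name, fn):
    c=eyes.read_camera(name); cv2.imwrite('pics/'+fn,c['pixels'][:,:,::-1]); 
    import pickle; pickle.dump(c,open('pics/'+fn+'.pkl','wb')); return c
def K(c):
    f=200/np.tan(np.radians(c['fovy'])/2); return f
def proj(c,p):
    p=np.atleast_2d(p); q=(np.linalg.inv(c['cam_to_world'])@np.c_[p,np.ones(len(p))].T).T
    s=np.c_[q[:,0]/-q[:,2],-q[:,1]/-q[:,2]]; s=s*(1+c['k1']*(s**2).sum(1,keepdims=True))
    return s*K(c)+[c['cx'],c['cy']]
def ray(c,uv,z):
    d=(np.array(uv,float)-[c['cx'],c['cy']])/K(c); s=d.copy()
    for _ in range(20): s=d/(1+c['k1']*(s@s))
    M=c['cam_to_world']; r=M[:3,:3]@[s[0],-s[1],-1]; o=M[:3,3]
    return o+r*(z-o[2])/r[2]
E
python3 - <<'E'
from h import *
for n in('scene','top'):
    c=snap(n,n+'0.png'); print(n,c['fovy'],c['cx'],c['cy'],c['k1'],c['cam_to_world'].round(3).tolist())
print(arm.get_time_s(),arm.get_tcp_rot())
E
```

```text
pics
scene 57.55473991424714 310.0199236731938 204.73725861652693 0.01809210550198126 [[-0.982, 0.125, -0.138, 425.001], [-0.186, -0.602, 0.776, 772.369], [0.014, 0.789, 0.615, 715.439], [0.0, 0.0, 0.0, 1.0]]
top 44.53947126770593 317.9437930972648 199.66059521092166 -0.11837974386472151 [[0.014, 0.99, -0.138, 347.345], [-1.0, 0.015, 0.007, -1.007], [0.009, 0.138, 0.99, 1583.365], [0.0, 0.0, 0.0, 1.0]]
0.1 [-3.13998997e+00 -1.38222172e-04  2.82979663e+00]
```

View pics/scene0.png

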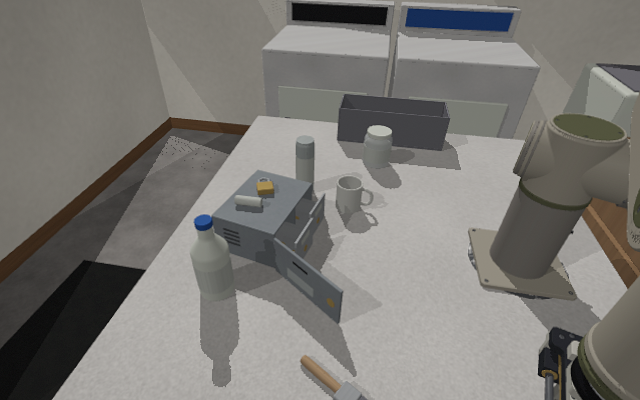

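View pics/top0.png

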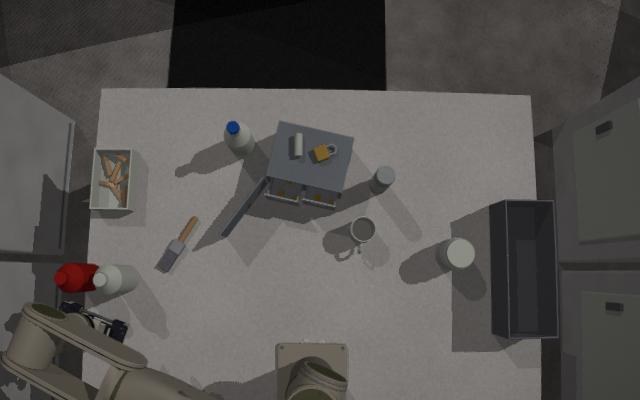

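The unit's roof is at about (266–354, 122–190) in the top view. The door is swung left to about (225,235), both drawers stand out, and the mug is at (362,229). I'll enlarge this area.

```bash
python3 - <<'E'
import cv2
i=cv2.imread('pics/top0.png')[110:255,212:402]; cv2.imwrite('pics/topc.png',cv2.resize(i,None,fx=4,fy=4,interpolation=cv2.INTER_CUBIC))
i=cv2.imread('pics/scene0.png')[160:325,190:385]; cv2.imwrite('pics/scenec.png',cv2.resize(i,None,fx=3.6,fy=3.6,interpolation=cv2.INTER_CUBIC))
E
```

```text
(no output)
```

View pics/topc.png

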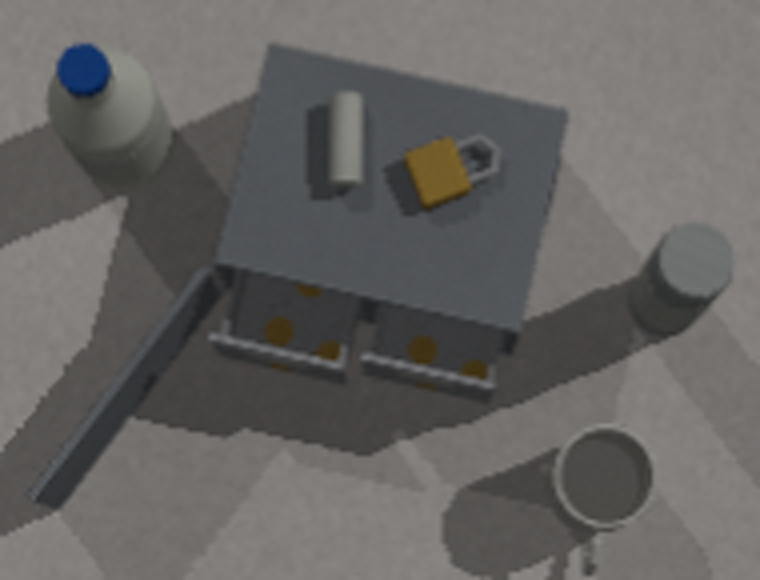

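View pics/scenec.png

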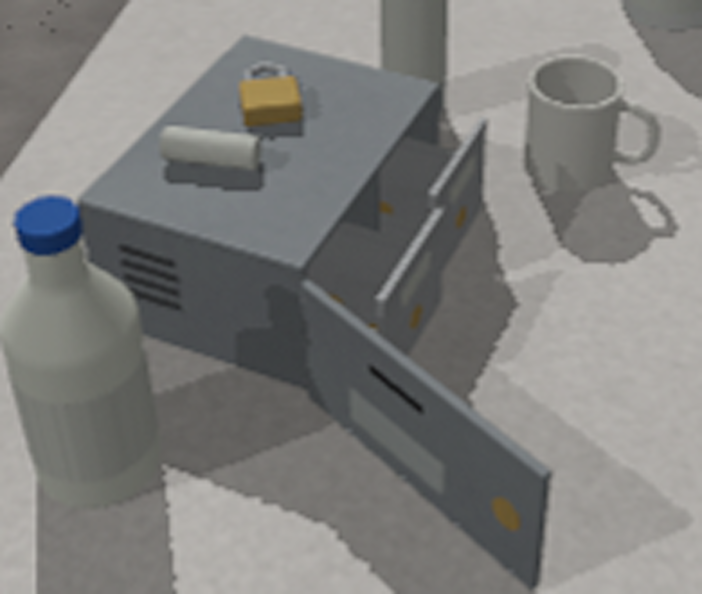

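Top crop:
- Roof corners are at (270,44), (568,112), (520,328) and (218,264).
- Left drawer lip runs (212,338)–(345,370), right lip (362,360)–(493,388).
- Door top edge runs (212,270)–(35,495).
- Mug rim is centred at about (604,476).

Scene crop: the same roof corners are at (82,203), (245,37), (440,85) and (302,268), and the door's free top corner is at (549,474).

```bash
cat > fit.py <<'E'
from h import *
import pickle
from scipy.optimize import least_squares
T=pickle.load(open('pics/top0.png.pkl','rb'));S=pickle.load(open('pics/scene0.png.pkl','rb'))
t=lambda u,v:(212+u/4-.4,110+v/4-.4); s=lambda u,v:(190+u/3.6-.4,160+v/3.6-.4)
own=np.array([[90,120,120],[90,-120,120],[-90,-120,120],[-90,120,120.]])
tp=np.array([t(270,44),t(568,112),t(520,328),t(218,264)]); sp=np.array([s(82,203),s(245,37),s(440,85),s(302,268)])
def W(p,q): c,n=np.cos(p[2]),np.sin(p[2]); q=np.atleast_2d(q); return np.c_[p[0]+c*q[:,0]-n*q[:,1],p[1]+n*q[:,0]+c*q[:,1],q[:,2]]
def own_of(p,w): c,n=np.cos(p[2]),np.sin(p[2]); d=np.array(w)[:2]-p[:2]; return np.array([c*d[0]+n*d[1],-n*d[0]+c*d[1]])
f=lambda p:np.r_[(proj(T,W(p,own))-tp).ravel(),(proj(S,W(p,own))-sp).ravel()]
r=least_squares(f,[700,0,0.]); P=r.x
if __name__=='__main__':
    print('unit',P,r.fun.round(1))
    for n,u,v,z in[('Ll',212,338,104),('Lr',345,370,104),('Rl',362,360,104),('Rr',493,388,104),('hinge',212,270,116),('free',35,495,116),('mug',604,476,90),('can',695,262,190),('det',84,68,220)]:
        w=ray(T,t(u,v),z); print(n,w.round(),own_of(P,w).round(1))
    for n,u,v,z in[('freeS',549,474,116),('Ll',378,305,104),('Lr',441,210,104),('Rl',431,200,104),('Rr',486,124,104),('mug',575,82,90)]:
        w=ray(S,s(u,v),z); print(n,w.round(),own_of(P,w).round(1))
E
python3 fit.py
```

```text
unit [ 6.85532007e+02  1.49290397e+01 -2.06793250e-01] [-0.5 -0.1  0.5 -0.5  0.2  1.6 -1.2  0.4 -1.4 -0.9 -0.5 -1.   0.2 -0.8
  0.7  0.1]
Ll [569. 152. 104.] [-142.4  109.8]
Lr [546.  49. 104.] [-144.     4.8]
Rl [554.  36. 104.] [-133.6   -6.1]
Rr [533. -64. 104.] [-132.6 -108.5]
hinge [619. 152. 116.] [-92.8 120.6]
free [445. 281. 116.] [-289.7  210.9]
mug [ 469. -150.   90.] [-178.4 -206.5]
can [ 617. -207.  190.] [ -21.2 -230.9]
det [747. 239. 220.] [ 14.6 231.7]
freeS [442. 286. 116.] [-294.3  215. ]
Ll [570. 159. 104.] [-142.5  117.4]
Lr [547.  54. 104.] [-143.7    9.8]
Rl [556.  44. 104.] [-132.7    2.2]
Rr [531. -57. 104.] [-136.2 -102. ]
mug [ 469. -151.   90.] [-177.6 -206.3]
```

```bash
cat >> h.py <<'E'
P=np.array([685.5,14.9,-0.207])
def W(x,y,z): c,s=np.cos(P[2]),np.sin(P[2]); return [P[0]+c*x-s*y,P[1]+s*x+c*y,z]
def O(th=0.): return [np.pi,0,np.pi+P[2]-th]
def own(p): c,s=np.cos(P[2]),np.sin(P[2]); d=np.array(p)[:2]-P[:2]; return np.array([c*d[0]+s*d[1],-s*d[0]+c*d[1]])
def fo(): f=np.array(arm.get_force()); return np.r_[own(P[:2]+f[:2]),f[2]]
H=np.array([-91.,120.])
def door(th,r,off):  # tool centre r along door, off out from hinge axis plane (outer side), in own coordinates
    d=np.array([-np.sin(th),-np.cos(th)]); n=np.array([-np.cos(th),np.sin(th)]); return H+r*d+off*n
E
python3 - <<'E'
from h import *
Z=55
gripper_to(0)
p=arm.get_eef_pos(); arm.move_linear([p[0],p[1],330],speed=250)
arm.move_pose(W(-185,58.5,250),O())
for name,y in(('L',58.5),('R',-58.5)):
    arm.move_linear(W(-185,y,150),speed=250) if name=='R' else None
    arm.move_linear(W(-185,y,Z),speed=200)
    f0=fo(); arm.move_linear(W(-110,y,Z),speed=60); print(name,'f',f0.round(1),fo().round(1))
    x=-110
    while x<-88:
        x+=1.5; arm.move_linear(W(x,y,Z),speed=30); f=fo()-f0
        if abs(f[0])>9: break
    print(name,'stop cmd',x,'tcp',own(arm.get_eef_pos()).round(1),f.round(1),arm.get_time_s())
    arm.move_linear(W(-185,y,Z),speed=150); arm.move_linear(W(-185,y,150),speed=250)
snap('scene','s1.png');snap('top','t1.png')
import cv2
a=cv2.imread('pics/t1.png')[110:255,212:402];b=cv2.imread('pics/s1.png')[160:325,190:385]
cv2.imwrite('pics/c1.png',np.hstack([cv2.resize(a,(400,305)),cv2.resize(b,(400,305))]))
E
```

```text
L f [0.2 0.9 0.6] [-0.3 -0.4 -0. ]
L stop cmd -96.5 tcp [-98.6  58.5] [-14.3  -2.6   8.8] 8.9833
R f [0.2 0.5 0.2] [-0.1 -1.  -0.1]
R stop cmd -96.5 tcp [-99.3 -58.5] [-18.5  -1.6  14. ] 15.15
```

View pics/c1.png

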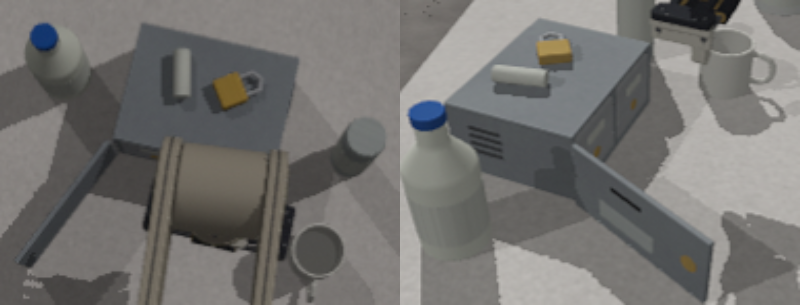

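Both drawers are flush, and the padlock and coin roll have not moved. Now the door, with the arc checked by IK first.

```bash
python3 - <<'E'
from h import *
Z=55; r=160
ths=np.arange(1.95,0.05,-0.15).tolist()+[0.06]
pts=[(W(*door(t,r,15.5),Z),O(t)) for t in ths]
for p,o in [(W(*door(2.,r,55),Z),O(2.))]+pts:
    q=arm.inverse_kinematics(p,o); assert q is not None; print(np.round(q,2)[[0,1,2,5]],end=' ')
print()
p=arm.get_eef_pos(); arm.move_linear([p[0],p[1],230],speed=250)
arm.move_pose(W(*door(2.,r,55),200),O(2.))
arm.move_linear(W(*door(2.,r,55),Z),speed=200)
f0=fo()
for (p,o),t in zip(pts,ths):
    arm.move_linear(p,o,speed=70); f=fo()-f0
    if np.linalg.norm(f)>12: print('force',t,f); break
print(arm.get_time_s(),f.round(1))
snap('scene','s2.png'); snap('top','t2.png')
a=cv2.imread('pics/t2.png')[110:255,212:402];b=cv2.imread('pics/s2.png')[160:325,190:385]
cv2.imwrite('pics/c2.png',np.hstack([cv2.resize(a,(400,305)),cv2.resize(b,(400,305))]))
E
```

```text
[0.42 0.26 1.65 1.06] [0.38 0.16 1.77 0.96] [0.35 0.1  1.83 0.79] [0.32 0.05 1.88 0.61] [0.28 0.01 1.93 0.42] [ 0.24 -0.02  1.96  0.22] [ 0.19 -0.04  1.98  0.03] [ 0.14 -0.05  1.99 -0.18] [ 0.09 -0.05  1.98 -0.38] [ 0.04 -0.03  1.97 -0.57] [ 0.   -0.    1.94 -0.76] [-0.03  0.04  1.9  -0.95] [-0.06  0.09  1.85 -1.13] [-0.08  0.14  1.79 -1.3 ] [-0.09  0.17  1.75 -1.39] 
27.1167 [-0.3  0.3  0.3]
```

View pics/c2.png

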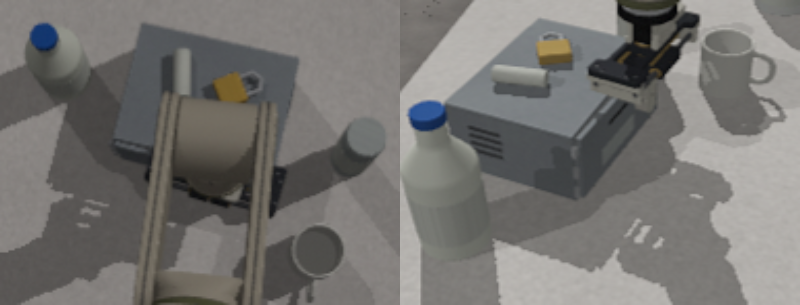

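The door is nearly shut, with the fingers on its outer face. Now I'll push it home until the force rises, back off and check.

```bash
python3 - <<'E'
from h import *
Z=55; r=160
f0=fo(); x,y=door(0,r,0); x=-114.
while x<-97:
    x+=1.5; arm.move_linear(W(x,y,Z),O(0),speed=30); f=fo()-f0
    if abs(f[0])>12: break
print('cmd',x,'tcp',own(arm.get_eef_pos()).round(1),f.round(1))
arm.move_linear(W(-180,y,Z),speed=120); arm.move_linear(W(-200,y,200),speed=250)
q=list(arm.get_q()); q[0]+=0.9; arm.goto_joints(q)
arm.sleep(.3); print(arm.get_time_s(),fo().round(1))
snap('scene','s3.png'); snap('top','t3.png')
a=cv2.imread('pics/t3.png')[110:255,212:402];b=cv2.imread('pics/s3.png')[160:325,190:385]
cv2.imwrite('pics/c3.png',np.hstack([cv2.resize(a,(400,305)),cv2.resize(b,(400,305))]))
a=cv2.imread('pics/t3.png').astype(int);b=cv2.imread('pics/t0.png' if 0 else 'pics/top0.png').astype(int)
E
```

```text
cmd -105.0 tcp [-108.1  -40. ] [-20.5  -1.7  14.6]
32.1 [-0.1 -0.1  0.5]
```

View pics/c3.png

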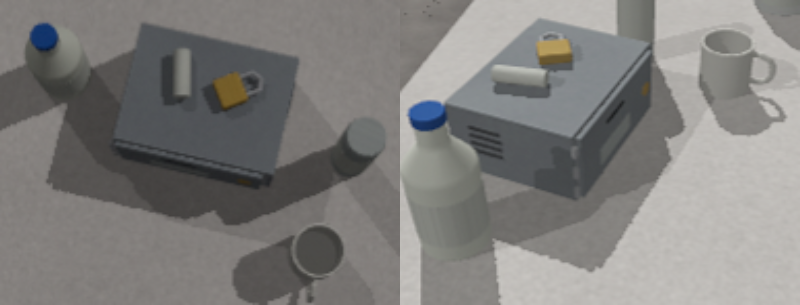

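The door looks shut, and the mug, bottle, can, padlock and coin roll are where they were. One closer look to rule out a rebound gap at the free edge.

```bash
python3 - <<'E'
import cv2,numpy as np
a=cv2.imread('pics/t3.png')[165:210,262:352];b=cv2.imread('pics/s3.png')[175:280,260:365]
r=lambda i,w,h:cv2.convertScaleAbs(cv2.resize(i,(w,h),interpolation=cv2.INTER_CUBIC),alpha=1.6)
cv2.imwrite('pics/c4.png',np.hstack([r(a,440,220+0),r(b,340,340)[:220]]) if 0 else np.hstack([cv2.copyMakeBorder(r(a,440,220),0,120,0,0,0),r(b,340,340)]))
E
```

```text
(no output)
```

View pics/c4.png

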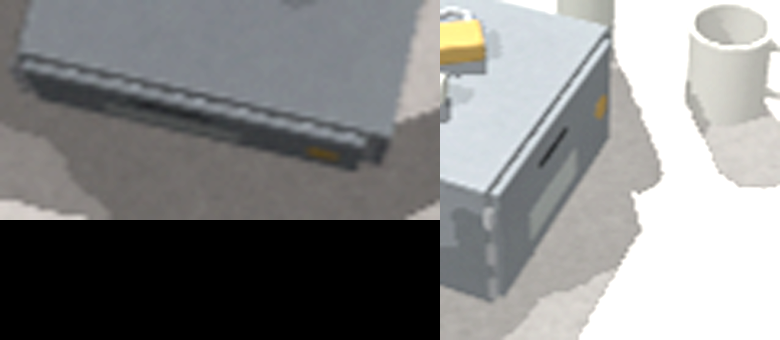

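The door's top edge is parallel to the roof edge and tight along its whole length, from (20,60) to (385,140) in the left panel. The robot is clear, so I'm handing in.

```bash
python3 -c "
from h import *
print(fo().round(1),arm.get_time_s()); print(ticket.sign_off())"
```

```text
[-0.4  0.   0.3] 32.2
the job is handed in; nothing more can be done
None
```

The coin unit is closed: I pushed the left drawer in, then the right drawer, and only after that swung the door round and pushed it shut. I handed the job in at 32.2 s of the allowed 64 s.

- **Drawers:** each was pushed with closed fingertips until it met its stop, at about 14 N (left) and 18 N (right). The picture afterwards showed both fronts level with the unit.
- **Door:** it was swung round from about 2.0 rad and pushed to its stop at about 20 N. The close-up shows it tight and parallel to the front along its whole length.
- **Everything else:** the mug, detergent, spray can, padlock and coin roll looked unmoved in the last pictures. I did not check the powder jar and lint brush in a final picture, but the arm's path kept well clear of both.
- **Robot:** it was clear of the unit with about zero tool force when I handed in.

All three stops came 1 to 2 mm earlier than I calculated, which is within the calibration error. No check failed.

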